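# Set up the magnifier over the ring to be set

### The job

Get the stone-setting place ready: take the red-handled ring holder out of the rack and seat it fully and upright in the socket of the ball vise, and then bring the magnifier over it: pull up the red spring plunger, slide the sleeve along the boom tube, and let the plunger drop fully home into the hole that best centres the lens over the ring. Do not touch the lens, and leave the other ring holders, the bottle and the tools where they are.

Things in the scene. Friction and masses are not known exactly. Their poses are not given: they have to be found in the camera images.
- red_holder_mid (a point): Red-handled ring holder, upright in one of the rack's holes (varies). Foot up: steel shank 16 mm thick, 25 mm long, foot chamfered 3 mm; brass collar 29 mm wide, 25-31 mm up, on whose underside it rests in rack or vise; red handle 24 mm thick, 31-83 mm up; mandrel 15 mm thick to 101 mm, gold ring, green stone. Point: on the axis, mid-handle, 57 mm above the foot; z up the stick. 90 g.
- blue_holder_mid (a point): Like the red holder, with a blue handle and a silver ring, in another hole of the rack; stays there. Same dimensions and point.
- wood_holder_mid (a point): Like the red holder, with a dark wooden handle and no ring, in another hole of the rack; stays there. Same dimensions and point.
- rack: Fixed light wooden block 185 x 56 x 40 mm (x, y, z), origin at the centre of its underside. Three holes 18.5 mm wide in a row along its x axis, 55 mm apart, the middle one at its centre; holders stand in them, collars on its top face, 40 mm above the bench.
- socket (a point): Centre of the mouth of the round socket in the ball vise, a fixed steel vise 92 mm in diameter, 62 mm high, on a rubber foot. Socket 18.5 mm wide, 28 mm deep, straight down; mouth in the vise's flat top, 62 mm above the bench. A brass-headed screw sticks out to 48 mm from the axis on the vise's y side, 49 mm above the bench.
- stand: Fixed magnifier stand. Grey base plate 150 x 130 x 22 mm; column at the origin (bench level). A level square boom tube, 25 mm wide, its axis 215 mm above the bench, runs from the column along this body's -y axis to 426 mm. In its top face are seventeen 10 mm holes, 20 mm apart; the first, where the plunger sits at the start, is 75 mm from the column's axis.
- sleeve (a joint): How far the sleeve (grey, 80 mm long, 34 mm square) has slid along the tube away from the column, m: 0 at the first hole, so the holes are at 0, 0.02, 0.04 .. 0.32. Range -0.003 to 0.325. It slides with 3 to 4 N once the plunger is clear of the tube.
- plunger (a joint): Height of the spring plunger above home, m: 0 when the pin is fully home in a hole (pin 7.4 mm thick, round nose, 9 mm deep in the 10 mm hole, 1.3 mm play each way), about 0.009 when it rests on the tube between holes, clear of the tube above 0.010, 0.014 at its stop. The spring pushes down with 6 N at home, 11 N at the stop; let go over a hole, it snaps home.
- knob (a point): Centre of the plunger's red knob on top of the sleeve: cylinder 25 mm in diameter, 26 mm tall, axis vertical, centre 269 mm above the bench when home, rising as it is pulled. Below it a steel barrel 20 mm in diameter; the sleeve's top face is 37 mm below this point. Moving the knob sideways carries the sleeve along.
- lens: Round magnifier lens in a black frame 116 mm in diameter, 16 mm thick, level, 215 mm above the bench; origin at its centre. Carried by the sleeve on an arm with a stiff swivel, 140 mm to the stand's -x side of the tube, level with the plunger along the tube; moves with it.
- oil: Small amber oil bottle, 40 mm wide, 85 mm tall, origin under it; stands beyond the rack; leave alone.
- tweezers: Steel tweezers 165 mm long, 4 mm thick, lying flat under the parked lens; leave alone.
- calliper: Calliper 150 mm long, 10 mm thick, lying flat on the bench below the boom tube; leave alone.
Things that resemble listed ones, but are neither listed nor needed, are in the scene too. Leave any pink or turquoise look-alike of the part that bears red_holder_mid alone.

How it is judged:
On the way, in this order (a step that is already met when the one before it is completed fails the run):
1. the red holder is seated upright in the vise's socket, let go (horizontal distance between red_holder_mid and socket below 0.005 m and z of red_holder_mid in the frame of socket below 0.0355 m and angle between red_holder_mid's own z axis and vertical below 0.08 rad and contact force between the fingers and red_holder below 0.1 N), for 0.2 s.
2. the plunger is home in a hole with the lens over the ring (horizontal distance between lens and red_holder_mid below 0.016 m and value of joint plunger below 0.002 m), for 0.2 s.
At the end, for the whole second after the job is handed in: The red holder stands in the vise's socket, its axis within 5 mm of the socket's, upright within 0.08 rad and its collar within 3.5 mm of the vise's top face; the plunger is home (joint under 2 mm) in a hole of the boom tube; the lens centre is within 16 mm, seen from above, of the red holder (all of step 2 and horizontal distance between red_holder_mid and socket below 0.005 m and z of red_holder_mid in the frame of socket below 0.0355 m and angle between red_holder_mid's own z axis and vertical below 0.08 rad); the robot touches nothing.
It fails at once if the lens is touched with more than 2 N (contact force between lens and anything else above 2 N).
It fails at once if another ring holder is moved by more than 15 mm (distance of any of blue_holder_mid, wood_holder_mid from where it was at the start of the episode above 0.015 m).
It fails at once if the bottle, the tweezers or the calliper is moved by more than 20 mm (distance of any of oil, tweezers, calliper from where it was at the start of the episode above 0.02 m).
It also fails if it takes over 58 s, if anything falls off the work surface, if the arm or the gripper's body presses on something with over 40 N, if the wrist force passes 120 N, or if a joint passes its speed limit or range.

### The arm

A 7-joint arm with a two-finger parallel gripper is mounted at the origin on the work surface. World frame = base frame: x ahead of the robot, y to its left, z up, the work surface at z = 0. Lengths are in m, angles in rad, forces in N, time in s.
With the tool pointing down it reaches from about 0.425 to 0.925 m from the base axis. Payload 6.8 kg.
Tool frame: the origin (TCP) lies midway between the tips of the shut fingers; the grasp point (between the pads) lies 19 mm behind it; z points along the fingers, y is the direction in which the jaws open and shut (so a half turn about z gives the same grasp; the last joint's range is limited). The gripper opens to 85 mm and grips with 20 to 120 N. Pads are 22 mm wide; open, the fingers measure 114 mm over their backs; the gripper's body (76 mm by 85 mm) begins 54 mm behind the grasp point. The pads swing forward as they close: fully open they stand 13 mm farther back than shut.
Start: joints at [-1.228, 0.477, 0.022, 1.555, -0.011, 1.109, -0.083], TCP at [0.294, 0.608, 0.231] pointing down, gripper open.
Joint ranges: [-2.96, 2.96], [-0.34, 2.1], [-1.41, 1.46], [0.24, 2.44], [-1.37, 4.51], [0.17, 1.92], [-2.96, 2.96]. Speed limits (rad/s): [2.39, 2.39, 3.14, 3.14, 3.14, 3.14, 3.14].

### API

Orientations are given as a unit quaternion [w, x, y, z].
In Python, from station import bot gives the robot as it stands.
- The arm moves only by the shell command python3 -m jog 'ROWS' [FORCE]. ROWS is JSON, a list of rows, each a list of 3 entries, a list of its own where there are three numbers: the shift along the tool's x, y, z in mm, then the turn, a rotation vector about the tool's x, y, z in degrees, then the closure, from -1 (fully open) to 1 (shut). A call has 1 to 12 rows; each row shifts and turns the commanded pose from where the row before left it, along the tool's axes as they then stand; what a row does not reach is not made up. A row lasts 1/8 s, in which the tool goes at most 62.5 mm and 10.7 degrees, less where a joint would pass 70% of its speed; a pose out of reach is approached as far as the arm can. A call is refused whole if a number of a shift passes 62.5 or a number of a turn 10.7, either way. A call with a gripper value outside its range is refused whole. The fingers move at their own pace and stop on an object; FORCE is the grip in N (left out, the last holds). Time passes only in rows, so rows that do not move let the fingers close. It gives the time, the measured TCP pose, the force and the opening at its end, in the units of the state.
- bot.get_obs(): the state, without advancing time (a new reading comes with each control period).
- bot.read_camera(name): name is "scene" or "top" or "wrist"; returns (picture, depth): 400x640x3 uint8, red, green, blue; 400x640 float32, m along the optical axis (not along the pixel's ray), 0 where there is no reading.
- bot.camera_info(name): a dict with "fx", "fy", "cx", "cy" (pixels), "world_from_camera" (4x4, takes a point from camera to world coordinates); the wrist camera has in their place "mount" (4x4, takes a point from camera to tool coordinates, whose origin is the TCP and whose axes are the flange's). Camera axes: x right, y up, looking along -z (the intrinsics and any distortion apply to the point x, -y, -z); pixel columns grow to the right and rows downward; lengths in m; the calibration is good to about 2 mm. A picture is of the moment at which its call begins: read the wrist's pose just before it. camera_info takes no time and is no camera call.
- bot.hand_in(): hands the job in, once; it reports no verdict.
Trained networks look in the newest picture that a camera, given by its name, has taken for a name from the list of things; names that differ only in an ending like _2 or _b are one class to them, and where a whole thing is asked for, a point or a joint stands for the part that bears it (a point fixed in the world has none). Each returns a list of dicts, best first, with "score" (0 to 1); they miss things now and then, are a little off and sometimes report something else, mostly with a low value. They report only what shows in the picture. A call takes as long as a camera call. They do not tell look-alikes from the thing itself.
- bot.find_in(camera, thing): "xy" ([column, row] as shares, 0 to 1, of the picture: columns of its width, rows of its height, amid what is visible of it).
- bot.cut_out(camera, thing): "pixels" (400x640 bool, what is visible of it) and "xy" ([column, row] as shares, 0 to 1, of the picture: columns of its width, rows of its height, amid what is visible of it).
- bot.landmark_of(camera, thing): "xy" ([column, row] as shares, 0 to 1, of the picture: columns of its width, rows of its height: a listed point, or the origin of a listed thing).
The state is a dict: "t": time; "q": joint angles; "joint_vel": joint speeds; "joint_torque": joint torques, N m; "eef_pos": TCP position; "tool_rot": TCP orientation; "contact_force": force on the tool from outside, world axes, zero at the start; "torque": the same for the moment, N m; "gripper_width": opening from 0.0 (shut) to 1.0 (fully open).
Only numpy, scipy, OpenCV 4.12 (cv2) and the standard library are available. Lean on these libraries where they do the work, as an engineer would, in place of code of your own. Each camera call takes 0.05 s, during which the arm holds its last target.

## Working session

There is one attempt and no reset: what is moved stays moved. The work goes in short steps, Python scripts to look and compute and a shell command to move; the robot and the scene stay as the last step left them, time stands still between calls to the robot, and variables do not carry over. Pictures are saved under pics/ and viewed, and the job is handed in when it is done.

```bash
ls -la; mkdir -p pics
python3 - <<'E'
from station import bot
import cv2, numpy as np
np.set_printoptions(precision=4,suppress=True)
print(bot.get_obs())
for n in ["scene","top","wrist"]:
    p,d=bot.read_camera(n); cv2.imwrite(f"pics/{n}0.png",p[:,:,::-1]); np.save(f"pics/{n}0d.npy",d)
    print(n,bot.camera_info(n))
E
```

```text
total 12
drwxr-xr-x  3 agent agent 4096 Dec  7 02:29 .
drwxr-xr-x 23 root  root  4096 Dec  7 02:29 ..
drwxr-xr-x  2 agent agent 4096 Dec  7 02:29 pics
{'t': 0.0, 'q': array([-1.2281,  0.4778,  0.0223,  1.5565, -0.0115,  1.1093, -0.0831]), 'joint_vel': array([-0.0002,  0.0004,  0.0016, -0.0016,  0.0021,  0.0019, -0.0004]), 'joint_torque': array([ -0.0005, -59.6453,   1.6076, -28.1191,   0.0124,   0.0092,
         0.    ]), 'eef_pos': array([0.2938, 0.607 , 0.2303]), 'tool_rot': array([-0.0001,  0.2235,  0.9747, -0.0009]), 'contact_force': array([-0.7523,  0.0208,  0.0804]), 'torque': array([-0.0367, -0.0307,  0.0233]), 'gripper_width': 0.9994492307460608}
scene {'fx': 455.6366514280352, 'fy': 455.6366514280352, 'cx': 322.33333439086823, 'cy': 204.77747059755976, 'world_from_camera': array([[-0.3307, -0.6508,  0.6834,  1.2759],
       [ 0.9437, -0.2364,  0.2316,  0.1625],
       [ 0.0108,  0.7215,  0.6923,  0.8989],
       [ 0.    ,  0.    ,  0.    ,  1.    ]])}
top {'fx': 384.76552049254025, 'fy': 384.76552049254025, 'cx': 313.57272612303285, 'cy': 198.84612091960662, 'world_from_camera': array([[ 0.0276,  0.9903, -0.1358,  0.3935],
       [-0.9996,  0.028 ,  0.0009, -0.0741],
       [ 0.0047,  0.1357,  0.9907,  1.2091],
       [ 0.    ,  0.    ,  0.    ,  1.    ]])}
wrist {'fx': 333.0774345002415, 'fy': 333.0774345002415, 'cx': 313.6147953611061, 'cy': 198.88072700935564, 'mount': array([[ 0.0002,  0.9514,  0.3081,  0.0792],
       [ 1.    , -0.0002,  0.    ,  0.0003],
       [ 0.0001,  0.3081, -0.9514, -0.1434],
       [ 0.    ,  0.    ,  0.    ,  1.    ]])}
```

View pics/scene0.png

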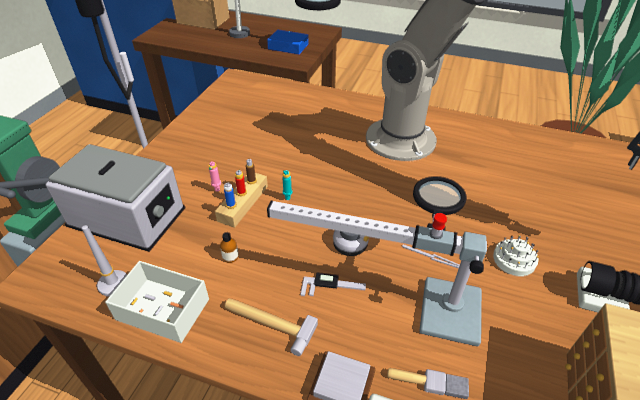

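View pics/top0.png

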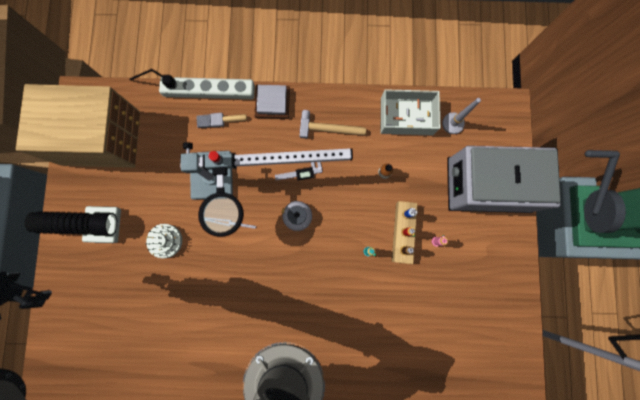

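View pics/wrist0.png

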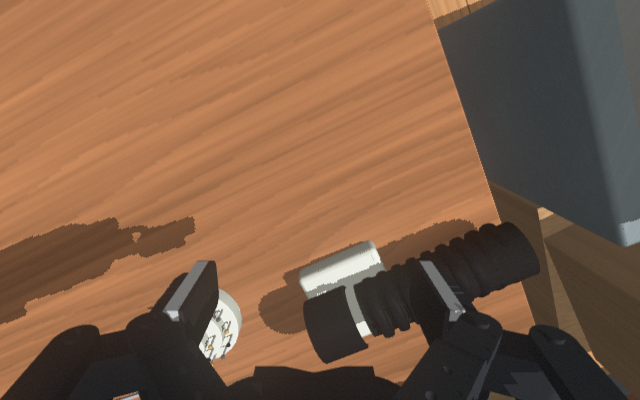

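Scene picture: the rack at (241,198) holds blue (229,194), red (240,182) and wood (250,170). The pink look-alike is at (214,175) and the turquoise one at (287,183). The vise is under the boom at (350,240), the red knob at (440,224) and the lens at (440,195). Top picture: red is at (408,232), the vise at (297,216), the knob at (214,156) and the lens at (221,215).

```bash
cat > h.py <<'E'
import numpy as np, cv2
from station import bot
np.set_printoptions(precision=4,suppress=True)
from scipy.spatial.transform import Rotation as R
def wfc(cam,obs=None):
    i=bot.camera_info(cam)
    if cam!="wrist": return i, i["world_from_camera"]
    q=obs["tool_rot"]; T=np.eye(4); T[:3,:3]=R.from_quat([q[1],q[2],q[3],q[0]]).as_matrix(); T[:3,3]=obs["eef_pos"]
    return i, T@i["mount"]
def ray(i,T,uv):
    d=np.array([(uv[0]-i["cx"])/i["fx"],-(uv[1]-i["cy"])/i["fy"],-1.])
    return T[:3,3],T[:3,:3]@d
def tri(rays):
    A=np.zeros((3,3));b=np.zeros(3)
    for o,d in rays:
        d=d/np.linalg.norm(d);P=np.eye(3)-np.outer(d,d);A+=P;b+=P@o
    x=np.linalg.solve(A,b)
    return x,[np.linalg.norm((np.eye(3)-np.outer(d,d)/(d@d))@(x-o)) for o,d in rays]
def proj(i,T,X):
    c=np.linalg.inv(T)@np.r_[X,1]; return np.array([i["cx"]+i["fx"]*c[0]/-c[2], i["cy"]-i["fy"]*c[1]/-c[2]])
def cloud(i,T,d):
    v,u=np.mgrid[0:400,0:640]
    P=np.stack([(u-i["cx"])/i["fx"]*d,-(v-i["cy"])/i["fy"]*d,-d],-1)
    return P@T[:3,:3].T+T[:3,3]
def atz(i,T,uv,z):
    o,d=ray(i,T,uv); return o+d*(z-o[2])/d[2]
E
python3 - <<'E'
from h import *
W=np.array([640,400])
names=["red_holder_mid","blue_holder_mid","wood_holder_mid","rack","socket","stand","knob","lens","oil"]
bot.read_camera("scene");bot.read_camera("top")
for n in names:
    rs=[];
    for c in ["scene","top"]:
        i,T=wfc(c); L=bot.landmark_of(c,n)
        print(n,c,[(np.round(np.array(l["xy"])*W,1).tolist(),round(l["score"],2)) for l in L[:3]])
        if L: rs.append(ray(i,T,np.array(L[0]["xy"])*W))
    if len(rs)==2: print("   ->",*tri(rs))
print(bot.get_obs()["t"])
E
```

```text
red_holder_mid scene [([287.7, 184.9], 0.77), ([216.4, 175.1], 0.71), ([243.1, 184.6], 0.59)]
red_holder_mid top [([368.5, 250.7], 0.65), ([438.6, 240.8], 0.44), ([405.0, 230.1], 0.41)]
   -> [ 0.4    -0.2404  0.0547] [np.float64(0.002623250137605544), np.float64(0.002623250137605484)]
blue_holder_mid scene [([228.0, 195.6], 0.8)]
blue_holder_mid top [([409.4, 214.4], 0.39)]
   -> [ 0.5112 -0.362   0.0712] [np.float64(0.0008240137721720776), np.float64(0.0008240137721720735)]
wood_holder_mid scene [([248.5, 172.0], 0.62)]
wood_holder_mid top [([409.4, 248.5], 0.66)]
   -> [ 0.4092 -0.3557  0.0761] [np.float64(0.003661786862660632), np.float64(0.003661786862660683)]
rack scene [([242.7, 202.9], 0.71)]
rack top [([401.0, 231.6], 0.59)]
   -> [ 0.4631 -0.3515  0.0048] [np.float64(0.00014126382481294226), np.float64(0.00014126382481297726)]
socket scene [([351.0, 228.2], 0.73), ([452.6, 309.2], 0.73)]
socket top [([292.9, 215.7], 0.64)]
   -> [ 0.4996 -0.0186  0.0569] [np.float64(0.004084410903592143), np.float64(0.0040844109035921465)]
stand scene [([452.6, 310.7], 0.9)]
stand top [([214.3, 175.4], 0.6)]
   -> [0.6241 0.2515 0.004 ] [np.float64(0.008434519129261143), np.float64(0.008434519129261074)]
knob scene [([436.2, 221.9], 0.73), ([228.2, 260.4], 0.68)]
knob top [([211.7, 157.5], 0.47)]
   -> [0.6205 0.1784 0.2674] [np.float64(0.004425727531699809), np.float64(0.00442572753169992)]
lens scene [([441.8, 195.9], 0.58)]
lens top [([220.1, 213.3], 0.73)]
   -> [0.4845 0.1701 0.2147] [np.float64(0.003917096283786332), np.float64(0.003917096283786266)]
oil scene [([227.1, 257.4], 0.66)]
oil top [([382.7, 170.6], 0.44)]
   -> [ 0.6566 -0.2957  0.006 ] [np.float64(0.002569561670489292), np.float64(0.0025695616704893326)]
1.15
```

Run:
```python
from h import *
im=cv2.imread("pics/scene0.png"); cv2.imwrite("pics/crop_rack.png",cv2.resize(im[145:275,195:310],None,fx=5,fy=4.5,interpolation=cv2.INTER_CUBIC))
i,T=wfc("scene");it,Tt=wfc("top")
print("red",*tri([ray(i,T,(243.1,184.6)),ray(it,Tt,(405.0,230.1))]))
for c in ["scene","top"]:
    ii,TT=wfc(c); P=cloud(ii,TT,np.load(f"pics/{c}0d.npy")); im=cv2.imread(f"pics/{c}0.png"); h=cv2.cvtColor(im,cv2.COLOR_BGR2HSV)
    z=P[...,2]
    print(c,"bench z",np.median(z[(abs(P[...,0]-.45)<.1)&(abs(P[...,1]-.05)<.1)&(z<.03)]))
    red=((h[...,0]<8)|(h[...,0]>172))&(h[...,1]>170)&(h[...,2]>80)&(P[...,0]>.38)&(P[...,0]<.7)
    rh=red&(P[...,1]<-.3)&(P[...,1]>-.4)&(z>.04)&(z<.12); print("red pts",rh.sum(),P[rh].mean(0),P[rh].min(0),P[rh].max(0))
    kn=red&(P[...,1]>.1)&(P[...,1]<.25)&(z>.2); print("knob",kn.sum(),P[kn].mean(0),P[kn].min(0),P[kn].max(0)); 
    v=(abs(z-.062)<.004)&(abs(P[...,0]-.5)<.08)&(abs(P[...,1]+.02)<.08); print("vise top",v.sum(),P[v].mean(0),P[v].min(0),P[v].max(0))
    r=(abs(z-.04)<.004)&(abs(P[...,0]-.46)<.12)&(abs(P[...,1]+.35)<.06); print("rack top",r.sum(),cv2.minAreaRect(P[r][:,:2].astype(np.float32)*1000))
    l=(abs(z-.223)<.006)&(abs(P[...,0]-.485)<.09)&(abs(P[...,1]-.17)<.08); print("lens",l.sum(),cv2.minEnclosingCircle(P[l][:,:2].astype(np.float32)*1000))
    b=(abs(z-.2275)<.005)&(P[...,0]>.59)&(P[...,1]<.1)&(P[...,1]>-.3); print("boom",b.sum(),cv2.minAreaRect(P[b][:,:2].astype(np.float32)*1000))
```

```text
red [ 0.4629 -0.3444  0.0764] [np.float64(0.0023136696797613457), np.float64(0.002313669679761191)]
scene bench z 0.0019221127838502383
red pts 123 [ 0.467  -0.3485  0.0758] [ 0.4507 -0.3625  0.0469] [ 0.4738 -0.3391  0.1009]
knob 191 [0.6268 0.1791 0.2763] [0.6106 0.1674 0.2592] [0.6351 0.1913 0.2858]
vise top 60 [ 0.5248 -0.0147  0.0618] [ 0.514  -0.0425  0.0582] [0.5329 0.0239 0.0657]
rack top 609 ((460.0570068359375, -352.7337951660156), (60.600181579589844, 189.3701171875), 85.54234313964844)
lens 1413 ((499.2192687988281, 166.83486938476562), 72.23928833007812)
boom 1283 ((639.913330078125, -34.75758361816406), (30.335119247436523, 271.5242919921875), 5.118114471435547)
top bench z 0.0004081696299399473
red pts 24 [ 0.4574 -0.347   0.079 ] [ 0.45   -0.3626  0.0474] [ 0.4665 -0.3437  0.0996]
knob 73 [0.6218 0.1751 0.2811] [0.6108 0.165  0.2736] [0.6335 0.186  0.2853]
vise top 246 [ 0.5037 -0.0241  0.062 ] [ 0.4764 -0.0511  0.058 ] [0.5307 0.0187 0.0659]
rack top 767 ((461.5655517578125, -355.776123046875), (57.504234313964844, 184.80335998535156), 85.37635040283203)
lens 1112 ((500.44378662109375, 167.6121826171875), 74.54047393798828)
boom 891 ((641.3403930664062, -36.57148742675781), (26.8839111328125, 273.5637512207031), 4.831080913543701)
```

View pics/crop_rack.png

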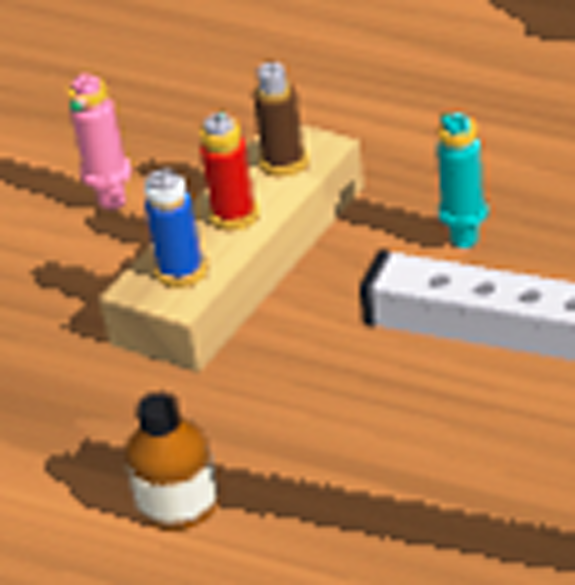

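The red-handled holder at scene (240,182) is in the rack's middle hole. It has a pure red handle and a brass collar seated on the rack. The pink (214,175) and turquoise (287,183) ones stand on the bench outside the rack, so they are look-alikes. I'll move to a hover over the rack for a wrist look, passing above the lens and boom.

```bash
python3 -m jog '[[[-33.6,-33.3,-25],[0,0,0],-1],[[-33.6,-33.3,-25],[0,0,0],-1],[[-33.6,-33.3,-25],[0,0,0],-1],[[-33.6,-33.3,-25],[0,0,0],-1],[[-33.6,-33.3,0],[0,0,0],-1],[[-33.6,-33.3,0],[0,0,0],-1],[[-33.6,-33.3,0],[0,0,0],-1],[[-33.6,-33.3,0],[0,0,0],-1],[[0,0,0],[0,0,-10.7],-1],[[0,0,0],[0,0,-10.7],-1]]' 60
```

```text
t: 2.4
eef_pos: [0.4202, 0.25, 0.3316]
tool_rot: [0.0, 0.036, 0.999, 0.0]
contact_force: [-0.4, -0.4, -0.5]
gripper_width: 0.999
```

```bash
python3 -m jog '[[[-6.8,-49.6,0],[0,0,0],-1],[[-6.8,-49.6,0],[0,0,0],-1],[[-6.8,-49.6,0],[0,0,0],-1],[[-6.8,-49.6,0],[0,0,0],-1],[[-6.8,-49.6,0],[0,0,0],-1],[[-6.8,-49.6,0],[0,0,0],-1],[[-6.8,-49.6,0],[0,0,0],-1],[[-6.8,-49.6,0],[0,0,0],-1],[[-6.8,-49.6,25],[0,0,0],-1],[[-6.8,-49.6,25],[0,0,0],-1],[[-6.8,-49.6,25],[0,0,0],-1],[[-6.8,-49.6,25],[0,0,0],-1]]'
cat > look.py <<'E'
from h import *
import sys
def look(tag,names=()):
    o=bot.get_obs(); p,d=bot.read_camera("wrist"); i,T=wfc("wrist",o)
    cv2.imwrite(f"pics/w_{tag}.png",p[:,:,::-1]); np.savez(f"pics/w_{tag}.npz",d=d,T=T)
    print("t",o["t"],"tcp",o["eef_pos"],"q",o["tool_rot"],"q7",o["q"][-1])
    for n in names:
        L=bot.landmark_of("wrist",n); print(n,[(np.round(np.array(l["xy"])*[640,400],1).tolist(),round(l["score"],2)) for l in L[:4]])
if __name__=="__main__": look(sys.argv[1],sys.argv[2:])
E
python3 look.py a red_holder_mid
```

```text
t: 3.9
eef_pos: [0.4558, -0.3504, 0.2306]
tool_rot: [0.0, 0.038, 0.999, -0.0]
contact_force: [0.6, 0.5, 1.0]
gripper_width: 1.001
t 3.9 tcp [ 0.4558 -0.3504  0.2306] q [ 0.0004  0.0382  0.9993 -0.    ] q7 2.3245491325219985
red_holder_mid [([206.0, 161.7], 0.88), ([309.4, 187.2], 0.63)]
```

View pics/w_a.png

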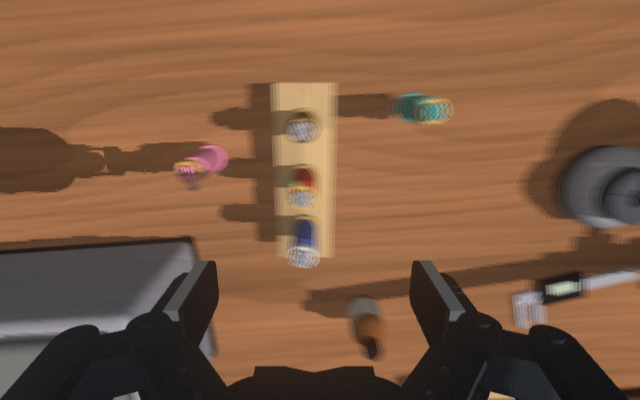

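The wrist view is blurred but shows wood (302,127), red (303,185) and blue (304,245) in the rack, pink at (200,162), turquoise at (425,108) and the vise at (615,188). I'll retake it now that the arm has stopped.

```bash
python3 look.py b red_holder_mid
python3 - <<'E'
from h import *
im=cv2.imread("pics/w_b.png"); cv2.imwrite("pics/w_b_c.png",cv2.resize(im[70:290,220:400],None,fx=3.3,fy=2.7,interpolation=cv2.INTER_CUBIC))
E
```

```text
t 4.0 tcp [ 0.4524 -0.354   0.2287] q [-0.0025  0.0422  0.9991 -0.0013] q7 2.322736172590701
red_holder_mid [([209.9, 167.5], 0.71), ([431.0, 110.1], 0.69), ([314.7, 193.2], 0.55)]
```

View pics/w_b_c.png

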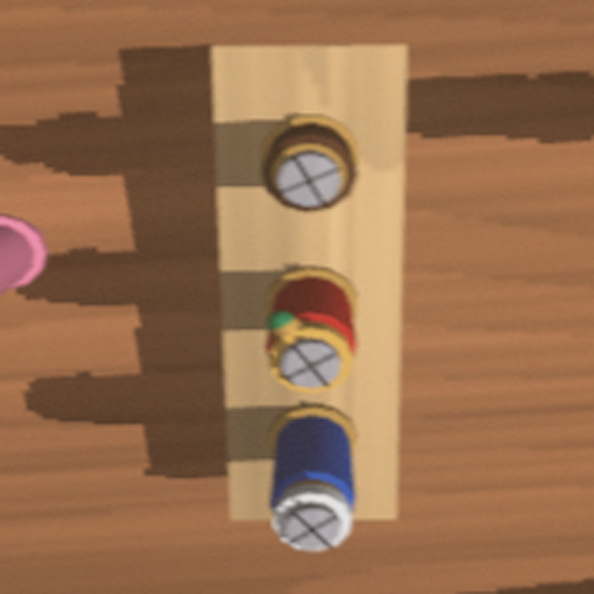

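Run:
```python
from h import *
z=np.load("pics/w_b.npz"); d=z["d"];T=z["T"]; i=bot.camera_info("wrist"); P=cloud(i,T,d)
im=cv2.imread("pics/w_b.png"); h=cv2.cvtColor(im,cv2.COLOR_BGR2HSV); Z=P[...,2]
print("bench",np.median(Z[20:60,300:500]))
reg=(abs(P[...,0]-.46)<.12)&(abs(P[...,1]+.35)<.05)
r=reg&(abs(Z-.04)<.004); print("rack top",np.median(Z[r]),r.sum(),cv2.minAreaRect(P[r][:,:2].astype(np.float32)*1000))
tops=(reg&(Z>.105)).astype(np.uint8); n,l,s,c=cv2.connectedComponentsWithStats(tops)
for k in range(1,n):
    if s[k,4]>10:
        Q=P[l==k]; print("top",s[k,4],c[k],Q.mean(0),Q.min(0),Q.max(0))
red=((h[...,0]<8)|(h[...,0]>172))&(h[...,1]>150)&(h[...,2]>60)&reg&(Z>.04); print("red",red.sum(),P[red].mean(0),P[red].min(0),P[red].max(0))
hi=(Z>.02)&(P[...,0]<.6)&(P[...,0]>.3); 
for nm,(cx,cy) in dict(pink=(.44,-.44),turq=(.40,-.24)).items():
    m=(Z>.03)&(np.hypot(P[...,0]-cx,P[...,1]-cy)<.04); print(nm,m.sum(),P[m].mean(0),P[m].min(0),P[m].max(0))
```

```text
bench 0.0006314452257326908
rack top 0.040753028014124615 6655 ((460.2677917480469, -355.4189453125), (56.03728485107422, 185.0594940185547), 85.57421112060547)
top 320 [312.1844 135.2219] [ 0.4046 -0.351   0.1188] [ 0.3744 -0.3583  0.105 ] [ 0.4127 -0.3441  0.3725]
top 578 [311.801  200.0173] [ 0.4569 -0.3558  0.115 ] [ 0.3744 -0.3659  0.1052] [ 0.4706 -0.345   0.3725]
top 466 [313.1609 260.5751] [ 0.5115 -0.3594  0.1154] [ 0.3744 -0.3696  0.1053] [ 0.525  -0.3466  0.3725]
top 21580 [324.3168 352.6007] [ 0.4414 -0.3492  0.2964] [ 0.3744 -0.4     0.2418] [ 0.4686 -0.3     0.3725]
red 292 [ 0.4508 -0.3517  0.0828] [ 0.3744 -0.3631  0.0404] [ 0.4711 -0.3429  0.3725]
pink 10171 [ 0.4389 -0.4177  0.2695] [ 0.4208 -0.4626  0.03  ] [ 0.4605 -0.4001  0.3152]
turq 1308 [ 0.3982 -0.249   0.0783] [ 0.3859 -0.2577  0.03  ] [ 0.4131 -0.233   0.1041]
```

Run:
```python
from h import *
z=np.load("pics/w_b.npz"); d=z["d"];T=z["T"]; i=bot.camera_info("wrist"); P=cloud(i,T,d); Z=P[...,2]
ok=d>0
im=cv2.imread("pics/w_b.png"); h=cv2.cvtColor(im,cv2.COLOR_BGR2HSV)
reg=ok&(abs(P[...,0]-.46)<.12)&(abs(P[...,1]+.35)<.05)&(Z<.15)
for lo in (.108,):
  n,l,s,c=cv2.connectedComponentsWithStats((reg&(Z>lo)).astype(np.uint8))
  for k in range(1,n):
    if s[k,4]>10:
        m=l==k;Q=P[m]; zt=np.percentile(Q[:,2],90); g=m&(h[...,1]<60)&(Z>zt-.004)
        (cc,rr)=cv2.minEnclosingCircle(P[g][:,:2].astype(np.float32)*1000)
        print(s[k,4],c[k],"zmax",Q[:,2].max(),zt,"grey",P[g].mean(0),cc,rr)
red=((h[...,0]<8)|(h[...,0]>172))&(h[...,1]>150)&(h[...,2]>60)&reg&(Z>.04); print("red",red.sum(),np.median(P[red],0),np.percentile(P[red],[2,98],axis=0))
print(bot.get_obs()["eef_pos"],bot.get_obs()["t"])
```

```text
311 [312.0868 135.4277] zmax 0.11897386857865933 0.11772024959893435 grey [ 0.4054 -0.3507  0.1168] (405.4772644042969, -350.59783935546875) 7.409870147705078
555 [311.7351 200.3766] zmax 0.11883200818479756 0.1172290881708 grey [ 0.4599 -0.3549  0.1167] (460.2875671386719, -354.3870849609375) 7.38055419921875
431 [313.1276 261.3179] zmax 0.11862824345282502 0.1173204752365356 grey [ 0.5141 -0.3596  0.1166] (514.8128662109375, -359.5948791503906) 7.766548156738281
red 291 [ 0.4498 -0.3516  0.0838] [[ 0.4482 -0.3619  0.0538]
 [ 0.4595 -0.3437  0.0994]]
[ 0.4546 -0.3498  0.2307] 4.1
```

```bash
cat > tops.py <<'E'
from h import *
import sys
def tops(tag):
    z=np.load(f"pics/w_{tag}.npz"); d=z["d"];T=z["T"]; i=bot.camera_info("wrist"); P=cloud(i,T,d); Z=P[...,2]
    im=cv2.imread(f"pics/w_{tag}.png"); h=cv2.cvtColor(im,cv2.COLOR_BGR2HSV)
    reg=(d>0)&(abs(P[...,0]-.46)<.12)&(abs(P[...,1]+.35)<.05)&(Z<.15)
    n,l,s,c=cv2.connectedComponentsWithStats((reg&(Z>.108)).astype(np.uint8))
    for k in range(1,n):
        if s[k,4]>50:
            m=l==k;zt=np.percentile(P[m][:,2],90); g=m&(h[...,1]<60)&(Z>zt-.004)
            print(s[k,4],c[k],zt,"grey",P[g].mean(0),cv2.minEnclosingCircle(P[g][:,:2].astype(np.float32)*1000))
tops(sys.argv[1])
E
python3 -m jog '[[[0,0,30],[0,0,0],-1],[[0,0,0],[0,0,0],-1],[[0,0,0],[0,0,0],-1]]'; python3 look.py c; python3 tops.py c
python3 - <<'E'
from h import *
for k in range(3):
    o=bot.get_obs(); print(o["t"],o["eef_pos"],o["tool_rot"],o["q"])
E
```

```text
t: 4.47
eef_pos: [0.4562, -0.3484, 0.2026]
tool_rot: [0.001, 0.038, 0.999, -0.0]
contact_force: [-0.1, -0.7, -0.2]
gripper_width: 1.0
t 4.475 tcp [ 0.4562 -0.3484  0.2026] q [ 0.0008  0.0379  0.9993 -0.    ] q7 2.3453368613267007
392 [303.7092 134.2577] 0.11763207919133557 grey [ 0.4053 -0.3509  0.1167] ((405.4611511230469, -351.24444580078125), 7.412466049194336)
681 [303.2996 205.9148] 0.11723250766462276 grey [ 0.4597 -0.3551  0.1167] ((460.24017333984375, -355.404052734375), 7.608273506164551)
511 [304.998  272.2896] 0.11727902160992593 grey [ 0.514  -0.3594  0.1166] ((514.5628662109375, -359.01690673828125), 9.50967788696289)
4.525 [ 0.4563 -0.3488  0.2028] [ 0.0011  0.0381  0.9993 -0.0002] [-0.0047  0.4086  0.7154  1.8685 -0.3204  0.9796  2.3455]
4.525 [ 0.4563 -0.3488  0.2028] [ 0.0011  0.0381  0.9993 -0.0002] [-0.0047  0.4086  0.7154  1.8685 -0.3204  0.9796  2.3455]
4.525 [ 0.4563 -0.3488  0.2028] [ 0.0011  0.0381  0.9993 -0.0002] [-0.0047  0.4086  0.7154  1.8685 -0.3204  0.9796  2.3455]
```

```bash
python3 -m jog '[[[-4.2,-5.9,0],[0,0,0],-0.3],[[0,0,20],[0,0,0],-0.3],[[0,0,30],[0,0,0],-0.3],[[0,0,35],[0,0,0],-0.3],[[0,0,35],[0,0,0],-0.3],[[0,0,25],[0,0,0],-0.3],[[0,0,0],[0,0,0],-0.3],[[0,0,0],[0,0,0],-0.3]]'; python3 look.py d
```

```text
t: 5.52
eef_pos: [0.4599, -0.3562, 0.0575]
tool_rot: [0.001, 0.039, 0.999, -0.001]
contact_force: [0.0, -0.5, 1.2]
gripper_width: 0.652
t 5.525 tcp [ 0.4599 -0.3562  0.0575] q [ 0.0008  0.0387  0.9992 -0.0005] q7 2.488716863336151
```

View pics/w_d.png

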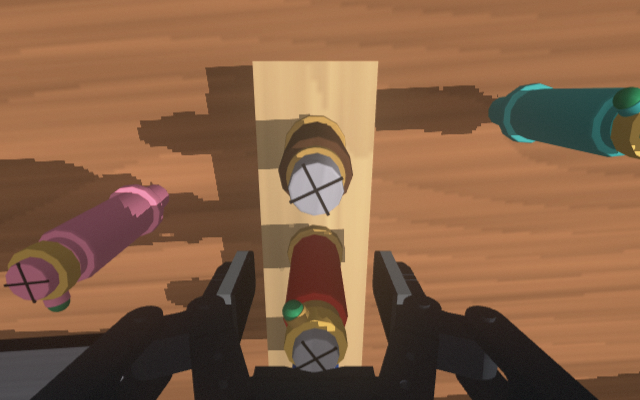

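The jaws straddle the red handle (315,270), with wood (318,170) ahead and pink (90,240) and turquoise (570,120) well clear. I'll close now.

```bash
python3 -m jog '[[[0,1.2,0],[0,0,0],1],[[0,0,0],[0,0,0],1],[[0,0,0],[0,0,0],1],[[0,0,0],[0,0,0],1],[[0,0,0],[0,0,0],1],[[0,0,0],[0,0,0],1]]' 60
```

```text
t: 6.32
eef_pos: [0.4598, -0.3542, 0.0572]
tool_rot: [0.001, 0.039, 0.999, -0.0]
contact_force: [-1.0, 1.3, 6.9]
gripper_width: 0.265
```

```bash
python3 -m jog '[[[0,0,-15],[0,0,0],1],[[0,0,-25],[0,0,0],1],[[0,0,-30],[0,0,0],1],[[0,0,-35],[0,0,0],1],[[-2.2,35.9,0],[0,0,0],1],[[-2.2,35.9,0],[0,0,0],1],[[-2.2,35.9,0],[0,0,0],1],[[-2.2,35.9,0],[0,0,0],1],[[-2.2,35.9,0],[0,0,0],1],[[-2.2,35.9,0],[0,0,0],1],[[0,0,0],[0,0,0],1],[[0,0,0],[0,0,0],1]]'; python3 look.py e socket
```

```text
t: 7.82
eef_pos: [0.4887, -0.1408, 0.1618]
tool_rot: [0.0, 0.039, 0.999, -0.0]
contact_force: [-0.9, 0.0, -1.6]
gripper_width: 0.267
t 7.825 tcp [ 0.4887 -0.1408  0.1618] q [ 0.0001  0.0387  0.9993 -0.0001] q7 1.9545618389619162
socket [([466.0, 209.3], 0.8)]
```

View pics/w_e.png

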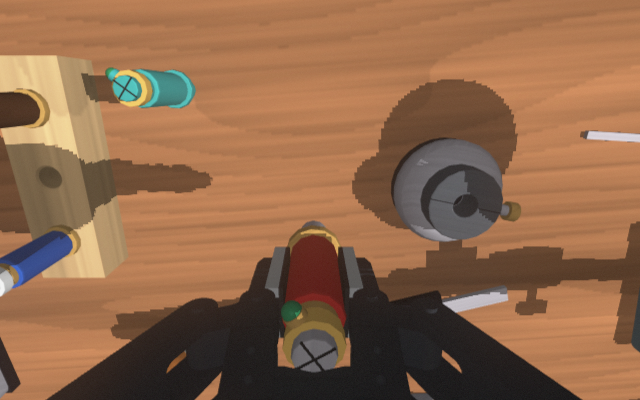

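The holder is gripped upright, with its foot at (313,226). The vise socket is the dark disc at (466,206), its screw head is at (512,211), and the rack's middle hole is empty.

```bash
cat > sock.py <<'E'
from h import *
import sys
def sock(tag,u0,v0):
    z=np.load(f"pics/w_{tag}.npz"); d=z["d"];T=z["T"]; i=bot.camera_info("wrist"); P=cloud(i,T,d); Z=P[...,2]
    im=cv2.imread(f"pics/w_{tag}.png"); g=cv2.cvtColor(im,cv2.COLOR_BGR2GRAY)
    s=np.s_[v0-40:v0+40,u0-45:u0+40]
    top=(d>0)&(abs(Z-.062)<.005); m=np.zeros_like(top);m[s]=top[s]
    (c,r)=cv2.minEnclosingCircle(P[m][:,:2].astype(np.float32)*1000); zt=np.median(Z[m]); print("top face z",zt,m.sum(),c,r,cv2.fitEllipse(cv2.convexHull(P[m][:,:2].astype(np.float32)*1000)))
    hole=(d>0)&(Z<zt-.006); hm=np.zeros_like(hole); w=np.s_[v0-18:v0+18,u0-18:u0+18]; hm[w]=hole[w]
    n,l,st,cc=cv2.connectedComponentsWithStats(hm.astype(np.uint8)); k=l[v0,u0]
    print("depth hole",st[k],cc[k], "->",atz(i,T,cc[k],zt))
    dk=np.zeros_like(hm); dk[w]=(g[w]<38); n,l,st,cc=cv2.connectedComponentsWithStats(dk.astype(np.uint8)); 
    k=1+np.argmax(st[1:,4]); print("dark hole",st[k],cc[k],atz(i,T,cc[k],zt))
    print(g[v0-14:v0+15:2,u0-16:u0+17:2])
    x0,y0=u0-50,v0-45; cv2.imwrite(f"pics/s_{tag}.png",cv2.resize(im[y0:y0+90,x0:x0+100],None,fx=6,fy=6,interpolation=cv2.INTER_NEAREST))
sock(sys.argv[1],int(sys.argv[2]),int(sys.argv[3]))
E
python3 sock.py e 466 206
```

```text
top face z 0.06259094024361386 3910 (501.93896484375, -24.1919002532959) 29.296283721923828 ((502.1510925292969, -24.47422218322754), (57.15840148925781, 58.2546272277832), 135.2723846435547)
depth hole [453 194  22  21 331] [463.429  203.5861] -> [ 0.5009 -0.0259  0.0626]
dark hole [456 200   2   3   5] [456.6 201.2] [ 0.4986 -0.0312  0.0626]
[[100  99  99 102  99  99  99  98  96  84  65  59  60  60  60  61  60]
 [ 97  99  99  99  97 101  90  72  63  63  54  57  58  59  61  60  59]
 [ 98  98  98  99  89  52  67  47  44  46  47  48  56  60  63  61  61]
 [ 97  93  95  82  39  38  65  48  47  45  46  45  46  54  60  60  61]
 [ 96  98  98  42  38  56  50  49  48  47  48  45  47  51  60  61  64]
 [ 78  88  58  37  56  58  49  49  47  48  45  50  47  48  58  63  60]
 [ 96  90  42  62  57  48  48  50  48  48  47  49  46  46  56  61  59]
 [100  97  61  49  49  51  50  50  50  47  49  47  47  47  57  61  61]
 [100 100  50  52  52  50  48  47  47  50  47  48  47  49  63  55  58]
 [ 98 111  55  49  49  51  47  49  51  51  50  50  47  68  96  59  53]
 [ 97  99  83  49  50  51  52  50  50  50  51  47  63  92  98  62  60]
 [ 97  97 101  80  57  50  51  51  51  49  49  66  92  98  98  99  65]
 [ 97  98  97 101  91  63  57  53  54  67  84  96  96  98  98  97  89]
 [ 95  97  94  98  99  99  97  95  98  98  96  97  98  97  98  99  97]
 [ 98  97  95  96  96  95  98  97  99  97  97  98  99  96  97  98  96]]
```

View pics/s_e.png

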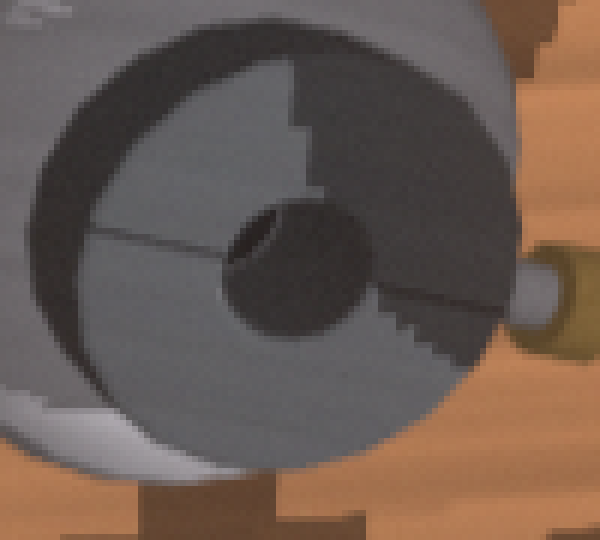

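Run:
```python
from h import *
z=np.load("pics/w_e.npz"); d=z["d"];T=z["T"]; i=bot.camera_info("wrist"); M=i["mount"]
P=cloud(i,M,d); im=cv2.imread("pics/w_e.png"); h=cv2.cvtColor(im,cv2.COLOR_BGR2HSV)
m=np.zeros(d.shape,bool); m[325:380,285:345]=1; m&=(d>0)&(h[...,1]<50)&(h[...,2]>70)
Q=P[m]; zt=np.median(Q[:,2]); m&=abs(P[...,2]-zt)<.003
print("top in tool",P[m].mean(0),m.sum(),cv2.minEnclosingCircle(P[m][:,:2].astype(np.float32)*1000))
f=np.zeros(d.shape,bool); f[218:240,300:330]=1; f&=(d>0)&(d<.32)
for r in range(218,250,2):
    row=f[r]; q=P[r][row]; 
    if len(q): print(r,np.where(row)[0][[0,-1]],q.mean(0),h[r,313])
# socket in tool frame
S=np.array([.5023,-.0243,.0625,1]); 
import numpy.linalg as la
print("socket in tool", la.inv(T@la.inv(M))@S)
print("reproj",proj(i,T,S[:3]))
```

```text
top in tool [ 0.0017  0.0004 -0.0591] 1277 ((0.21381323039531708, 0.675212025642395), 7.770667552947998)
220 [311 314] [ 0.0074 -0.0003  0.0379] [ 11 108 147]
222 [306 320] [ 0.0068 -0.      0.0361] [ 4 37 96]
224 [304 323] [0.0065 0.0003 0.0338] [ 5 35 96]
226 [302 324] [ 0.0115 -0.0001  0.019 ] [ 18 143 107]
228 [300 326] [0.0129 0.     0.0128] [ 17 142 111]
230 [300 329] [0.0125 0.0008 0.0111] [ 18 143 203]
232 [300 329] [0.0117 0.0008 0.0105] [ 18 144 218]
234 [300 329] [0.0107 0.0008 0.0104] [ 14 155 117]
236 [300 329] [0.0103 0.0008 0.0088] [  4 173 102]
238 [300 329] [0.0102 0.0008 0.0066] [  3 171 103]
socket in tool [-0.0045  0.1172  0.0993  1.    ]
reproj [465.3133 205.0822]
```

```bash
python3 -m jog '[[[-1.2,29.2,0],[0,0,0],1],[[-1.2,29.2,0],[0,0,0],1],[[-1.2,29.2,0],[0,0,0],1],[[-1.2,29.2,0],[0,0,0],1],[[0,0,20],[0,0,0],1],[[0,0,20],[0,0,0],1],[[0,0,0],[0,0,0],1],[[0,0,0],[0,0,0],1]]'; python3 look.py f
```

```text
t: 8.93
eef_pos: [0.5032, -0.0251, 0.1219]
tool_rot: [0.0, 0.039, 0.999, -0.0]
contact_force: [0.1, -0.3, -1.0]
gripper_width: 0.263
t 8.925 tcp [ 0.5032 -0.0251  0.1219] q [ 0.0003  0.0394  0.9992 -0.0001] q7 1.7608779417727825
```

View pics/w_f.png

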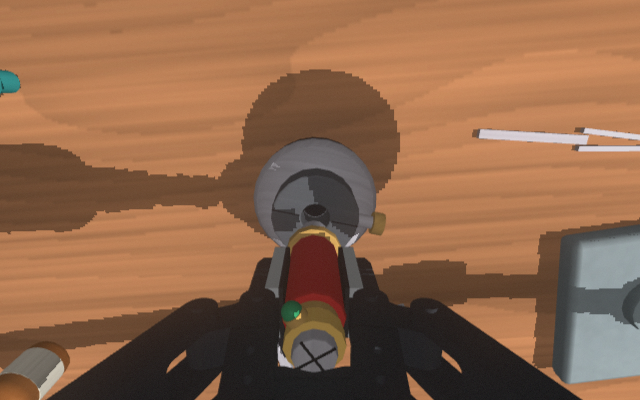

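The socket mouth shows at (316,211), just beyond the shank tip at (314,224), so the two are aligned left to right. I'll check this numerically before inserting.

Run:
```python
from h import *
z=np.load("pics/w_f.npz"); d=z["d"];T=z["T"]; i=bot.camera_info("wrist"); M=i["mount"]
Pw=cloud(i,T,d); im=cv2.imread("pics/w_f.png"); g=cv2.cvtColor(im,cv2.COLOR_BGR2GRAY)
m=np.zeros(d.shape,bool); m[150:245,255:380]=1; m&=(d>0)&(abs(Pw[...,2]-.0625)<.003)
P=cloud(i,M,d)
hull=cv2.convexHull(P[m][:,:2].astype(np.float32)*1000)
# least-squares circle on the hull points on camera-far side
from scipy.optimize import least_squares
q=P[m][:,:2]*1000
ang=np.degrees(np.arctan2(q[:,1],q[:,0])); 
pts=[]
for a in range(-180,180,6):
    s=(ang>=a)&(ang<a+6)
    if s.sum()>3:
        rr=np.hypot(*q[s].T); k=rr.argmax(); pts.append(q[s][k])
pts=np.array(pts); far=np.hypot(*pts.T)>23; pts=pts[far]
r=least_squares(lambda p:np.hypot(pts[:,0]-p[0],pts[:,1]-p[1])-p[2],[0,0,29],loss="soft_l1"); print("face centre in tool mm",r.x,len(pts),np.abs(r.fun).mean())
x0,y0=265,160; cv2.imwrite("pics/f_c.png",cv2.resize(im[y0:y0+90,x0:x0+110],None,fx=6,fy=6,interpolation=cv2.INTER_CUBIC))
Mi=M
for x in (0,):
  c=[proj(i,M,np.array([.00925*np.cos(a),.00925*np.sin(a),.1219-.0625])) for a in np.linspace(0,2*np.pi,9)]
  print("expected mouth outline if centred",np.round(c,1).tolist())
```

```text
face centre in tool mm [ 1.2153  0.9873 28.4908] 46 0.17225366963605412
expected mouth outline if centred [[313.1, 205.0], [323.2, 208.9], [327.3, 218.4], [323.0, 227.6], [313.1, 231.4], [303.2, 227.6], [298.9, 218.4], [303.0, 208.9], [313.1, 205.0]]
```

View pics/f_c.png

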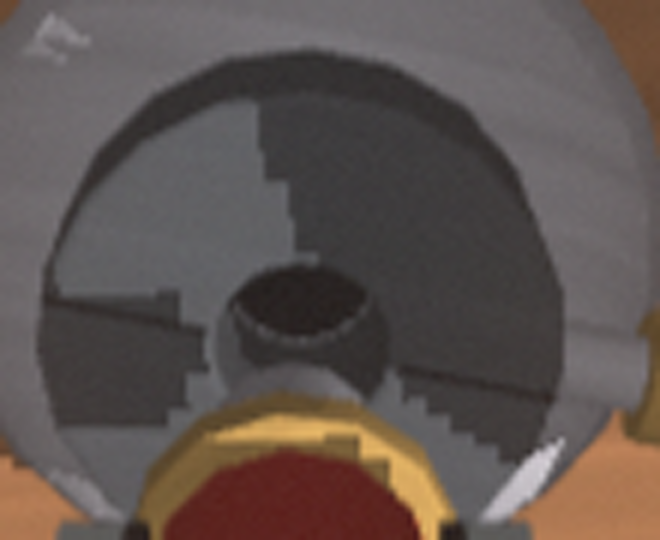

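Both measures put the socket about 1 mm off the tool axis (x +1.1, y +1.0), and the holder axis sits at about +0.3, +0.5. I'll shift by +0.7, +0.5 and lower.

```bash
python3 -m jog '[[[0.7,0.5,0],[0,0,0],1],[[0,0,12],[0,0,0],1],[[0,0,8],[0,0,0],1],[[0,0,6],[0,0,0],1],[[0,0,0],[0,0,0],1]]'; python3 -m jog '[[[0,0,6],[0,0,0],1],[[0,0,6],[0,0,0],1],[[0,0,0],[0,0,0],1]]'
```

```text
t: 9.6
eef_pos: [0.5017, -0.0238, 0.0947]
tool_rot: [-0.001, 0.039, 0.999, -0.0]
contact_force: [-1.1, -0.1, -1.4]
gripper_width: 0.268
t: 9.98
eef_pos: [0.5017, -0.0237, 0.0828]
tool_rot: [-0.0, 0.039, 0.999, -0.0]
contact_force: [-0.5, 0.1, -0.9]
gripper_width: 0.269
```

```bash
python3 -m jog '[[[0,0,3],[0,0,0],1],[[0,0,1.2],[0,0,0],1],[[0,0,0],[0,0,0],1]]'
```

```text
t: 10.35
eef_pos: [0.5022, -0.0237, 0.0793]
tool_rot: [0.0, 0.039, 0.999, 0.0]
contact_force: [-0.3, -0.1, 2.5]
gripper_width: 0.268
```

```bash
python3 -m jog '[[[0,0,0.6],[0,0,0],1],[[0,0,0],[0,0,0],0.3],[[0,0,0],[0,0,0],0.0],[[0,0,0],[0,0,0],-0.3],[[0,0,0],[0,0,0],-0.3],[[0,0,0],[0,0,0],-0.3]]'; python3 look.py g
```

```text
t: 11.1
eef_pos: [0.5021, -0.0237, 0.0785]
tool_rot: [-0.0, 0.039, 0.999, -0.0]
contact_force: [-0.3, 0.4, 0.6]
gripper_width: 0.646
t 11.1 tcp [ 0.5021 -0.0237  0.0785] q [-0.      0.0387  0.9993 -0.    ] q7 1.8188332652166357
```

View pics/w_g.png

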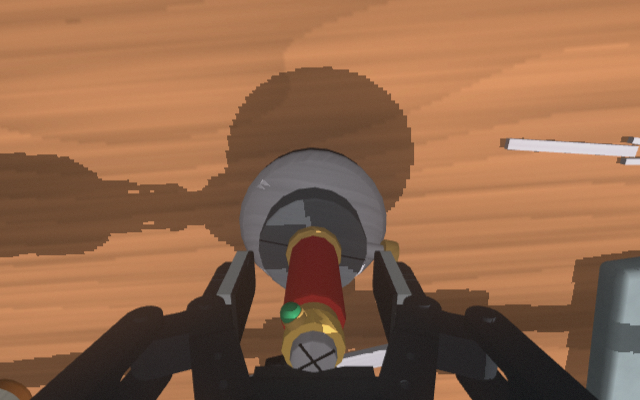

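Released: the holder stands in the vise with its collar down on the face at (313,245), and both fingers are clear. I'll rise and verify.

```bash
python3 -m jog '[[[0,0,-20],[0,0,0],-0.3],[[0,0,-40],[0,0,0],-0.3],[[0,0,-50],[0,0,0],-0.3],[[0,0,-50],[0,0,0],-0.3],[[0,0,0],[0,0,0],-0.3],[[0,0,0],[0,0,0],-0.3]]'; python3 look.py h red_holder_mid
python3 - <<'E'
from h import *
z=np.load("pics/w_h.npz"); d=z["d"];T=z["T"]; i=bot.camera_info("wrist"); P=cloud(i,T,d); Z=P[...,2]
im=cv2.imread("pics/w_h.png"); h=cv2.cvtColor(im,cv2.COLOR_BGR2HSV)
reg=(d>0)&(np.hypot(P[...,0]-.502,P[...,1]+.024)<.03)&(Z<.2)
m=reg&(Z>.125); zt=np.percentile(Z[m],90); g=m&(h[...,1]<60)&(Z>zt-.004)
print("top",zt,P[g].mean(0),cv2.minEnclosingCircle(P[g][:,:2].astype(np.float32)*1000))
f=(d>0)&(abs(Z-.0625)<.003)&(np.hypot(P[...,0]-.502,P[...,1]+.024)<.035); print("face",P[f].mean(0),cv2.fitEllipse(cv2.convexHull(P[f][:,:2].astype(np.float32)*1000)))
E
```

```text
t: 11.9
eef_pos: [0.5016, -0.0234, 0.2379]
tool_rot: [-0.0, 0.038, 0.999, 0.0]
contact_force: [-0.3, -0.2, 0.4]
gripper_width: 0.653
t 11.9 tcp [ 0.5016 -0.0234  0.2379] q [-0.0003  0.0385  0.9993  0.0002] q7 1.6103675183615278
red_holder_mid [([63.5, 81.4], 0.85), ([314.2, 185.5], 0.79), ([537.0, 237.6], 0.38)]
top 0.1392416467788627 [ 0.5021 -0.0235  0.1387] ((502.3377685546875, -23.56586265563965), 7.400592803955078)
face [ 0.4955 -0.0238  0.0627] ((502.1324462890625, -24.087167739868164), (56.92923355102539, 57.20650100708008), 40.28678894042969)
```

View pics/w_h.png

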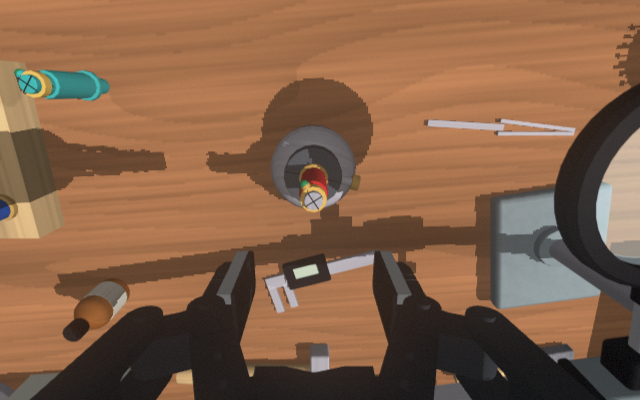

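The holder is seated: its top is at z 0.1387 (0.138 expected), its axis is (0.502,-0.0235) and the vise face centre is (0.502,-0.024). Next is the knob: rise while turning so the jaws go across the boom, then hover over it.

```bash
python3 -m jog '[[[0,0,-20],[0,0,10],-0.3],[[0,0,-20],[0,0,10],-0.3],[[0,0,-20],[0,0,10],-0.3],[[0,0,-20],[0,0,10],-0.3],[[0,0,-20],[0,0,10],-0.3],[[0,0,-20],[0,0,10],-0.3],[[0,0,-12],[0,0,10],-0.3],[[0,0,0],[0,0,10.5],-0.3]]' && python3 -m jog '[[[37.8,27.3,0],[0,0,0],-0.3],[[37.8,27.3,0],[0,0,0],-0.3],[[37.8,27.3,0],[0,0,0],-0.3],[[37.8,27.3,0],[0,0,0],-0.3],[[37.8,27.3,0],[0,0,0],-0.3],[[0,0,0],[0,0,0],-0.3],[[0,0,0],[0,0,0],-0.3]]'; python3 look.py k knob
```

```text
t: 13.0
eef_pos: [0.5021, -0.0236, 0.3702]
tool_rot: [-0.0, 0.677, 0.736, -0.0]
contact_force: [0.4, -0.3, -1.1]
gripper_width: 0.65
t: 13.88
eef_pos: [0.6211, 0.1756, 0.369]
tool_rot: [-0.0, 0.676, 0.737, -0.002]
contact_force: [-0.3, -0.6, 1.0]
gripper_width: 0.657
t 13.875 tcp [0.6211 0.1756 0.369 ] q [-0.      0.6756  0.7373 -0.0015] q7 0.008040990552950326
knob [([315.6, 199.3], 0.67)]
```

View pics/w_k.png

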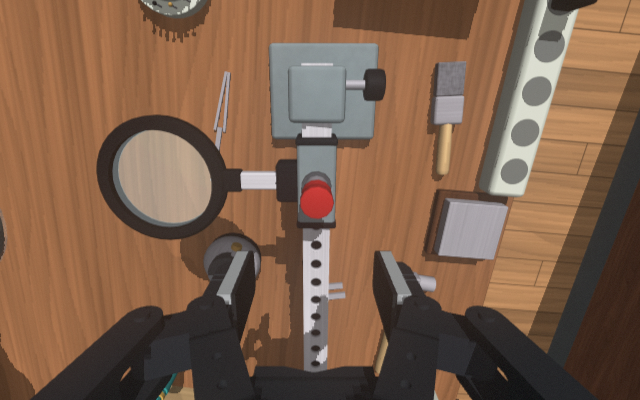

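The wrist view over the sleeve shows the red knob at (316,199), the lens at (165,175), the tube holes running down from (316,245), the column head at (317,92), and the vise partly visible at (233,260).

```bash
cat > kn.py <<'E'
from h import *
import sys
def kn(tag):
    z=np.load(f"pics/w_{tag}.npz"); d=z["d"];T=z["T"]; i=bot.camera_info("wrist"); P=cloud(i,T,d); Z=P[...,2]
    im=cv2.imread(f"pics/w_{tag}.png"); h=cv2.cvtColor(im,cv2.COLOR_BGR2HSV)
    red=((h[...,0]<8)|(h[...,0]>172))&(h[...,1]>170)&(h[...,2]>80)&(d>0)&(Z>.24)&(Z<.32)
    zt=np.percentile(Z[red],90); m=red&(Z>zt-.003); print("knob top",zt,m.sum(),P[m].mean(0),cv2.minEnclosingCircle(P[m][:,:2].astype(np.float32)*1000))
    b=(d>0)&(abs(Z-.2275)<.004)&(abs(P[...,0]-.635)<.04)&(P[...,1]<.125)
    n,l,s,c=cv2.connectedComponentsWithStats(b.astype(np.uint8)); k=1+np.argmax(s[1:,4]); b=l==k
    Q=P[b]; print("boom top z",np.median(Q[:,2]),cv2.minAreaRect(Q[:,:2].astype(np.float32)*1000))
    print(" line",cv2.fitLine(Q[:,:2].astype(np.float32),cv2.DIST_HUBER,0,.01,.01).ravel())
    L=(d>0)&(abs(Z-.223)<.004)&(P[...,0]<.57); n,l,s,c=cv2.connectedComponentsWithStats(L.astype(np.uint8)); k=1+np.argmax(s[1:,4]); L=l==k
    q=P[L][:,:2]*1000; c0=q.mean(0)
    from scipy.optimize import least_squares
    for _ in range(2):
        a=np.arctan2(*(q-c0).T[::-1]); pts=np.array([ (q[s])[np.hypot(*(q[s]-c0).T).argmax()] for s in [(a>=t)&(a<t+.1) for t in np.arange(-3.14,3.1,.1)] if s.any()])
        r=least_squares(lambda p:np.hypot(pts[:,0]-p[0],pts[:,1]-p[1])-p[2],[*c0,58],loss="soft_l1",f_scale=1.); c0=r.x[:2]
    print("lens z",np.median(Z[L]),"centre,r mm",r.x)
    col=(d>0)&(np.hypot(P[...,0]-.625,P[...,1]-.25)<.03); print("column top",np.percentile(Z[col],95))
    # holes: dark blobs within boom
    x,y,w,hh=cv2.boundingRect(b.astype(np.uint8)); sub=np.zeros_like(b); sub[y:y+hh,x+3:x+w-3]=1
    dk=sub&(h[...,2]<90); n,l,s,c=cv2.connectedComponentsWithStats(dk.astype(np.uint8))
    for k in range(1,n):
        if 20<s[k,4]<200: print("hole",s[k,4],np.round(c[k],1),atz(i,T,c[k],.2275))
kn(sys.argv[1])
E
python3 kn.py k
```

```text
knob top 0.2831890006878063 812 [0.6227 0.1782 0.2823] ((622.6621704101562, 177.9535369873047), 12.323123931884766)
boom top z 0.22827889367262333 ((633.7315063476562, 46.89928436279297), (25.025772094726562, 158.5880126953125), 4.856064319610596)
 line [ 0.0863 -0.9963  0.6332  0.0522]
lens z 0.22322960159635186 centre,r mm [483.4195 165.7853  57.9656]
column top 0.23678403866071585
hole 60 [315.8 244.4] [0.6278 0.1176 0.2275]
hole 50 [315.5 263.4] [0.6294 0.0976 0.2275]
hole 46 [315.7 281.5] [0.6314 0.0778 0.2275]
hole 43 [315.8 299.2] [0.6332 0.0577 0.2275]
hole 46 [315.8 316.1] [0.635  0.0378 0.2275]
hole 53 [315.1 332.3] [0.6361 0.0179 0.2275]
hole 50 [315.1 348.2] [ 0.6379 -0.0022  0.2275]
hole 46 [314.9 363.3] [ 0.6394 -0.0222  0.2275]
```

Measured: the knob is at (0.6227,0.1780) with its top at 0.2823, the lens centre at (0.4834,0.1658), and the holes run along (0.086,-0.996). The ring needs 0.190 m of travel, which falls between the holes at 0.18 and 0.20. I'll descend on the knob.

```bash
python3 -m jog '[[[2.3,1.8,0],[0,0,0],-0.3],[[0,0,30],[0,0,0],-0.3],[[0,0,30],[0,0,0],-0.3],[[0,0,30],[0,0,0],-0.3],[[0,0,15],[0,0,0],-0.3],[[0,0,0],[0,0,0],-0.3],[[0,0,0],[0,0,0],-0.3]]'; python3 look.py m
```

```text
t: 14.85
eef_pos: [0.6237, 0.179, 0.2669]
tool_rot: [0.0, 0.675, 0.738, 0.001]
contact_force: [-0.1, -0.0, 0.4]
gripper_width: 0.65
t 14.85 tcp [0.6237 0.179  0.2669] q [0.0005 0.6752 0.7376 0.0009] q7 0.05646641445893829
```

View pics/w_m.png

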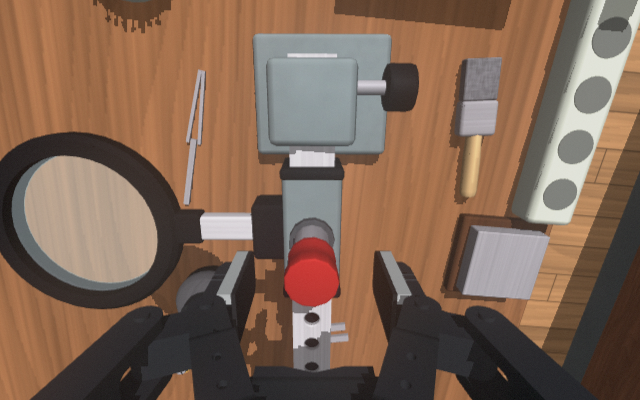

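The knob (311,272) is centred between the fingers (about 245 and 385), and nothing is near the fingertips. I'll lower the last 18 mm and close.

```bash
python3 -m jog '[[[-1,-1.1,9],[0,0,0],-0.3],[[0,0,9],[0,0,0],-0.3],[[0,0,0],[0,0,0],-0.3],[[0,0,0],[0,0,0],0.2],[[0,0,0],[0,0,0],1],[[0,0,0],[0,0,0],1],[[0,0,0],[0,0,0],1],[[0,0,0],[0,0,0],1]]' 70
```

```text
t: 15.9
eef_pos: [0.6225, 0.1781, 0.248]
tool_rot: [0.0, 0.675, 0.738, 0.001]
contact_force: [3.2, -0.5, 1.6]
gripper_width: 0.275
```

```bash
python3 -m jog '[[[0,0,-4],[0,0,0],1],[[0,0,-4],[0,0,0],1],[[0,0,-4],[0,0,0],1],[[0,0,-0.6],[0,0,0],1],[[0,0,0],[0,0,0],1],[[0,0,0],[0,0,0],1]]' 90
```

```text
t: 16.65
eef_pos: [0.6224, 0.178, 0.2586]
tool_rot: [0.001, 0.675, 0.738, -0.0]
contact_force: [7.7, 0.3, -9.8]
gripper_width: 0.271
```

```bash
python3 -m jog '[[[0,-0.5,-1.6],[0,0,0],1],[[0,0,0],[0,0,0],1],[[0,0,0],[0,0,0],1]]'; python3 look.py n
```

```text
t: 17.02
eef_pos: [0.6223, 0.178, 0.2603]
tool_rot: [0.001, 0.675, 0.738, 0.0]
contact_force: [9.8, 0.3, -10.8]
gripper_width: 0.269
t 17.025 tcp [0.6223 0.178  0.2603] q [0.0011 0.6751 0.7377 0.0002] q7 0.05918040449906637
```

View pics/w_n.png

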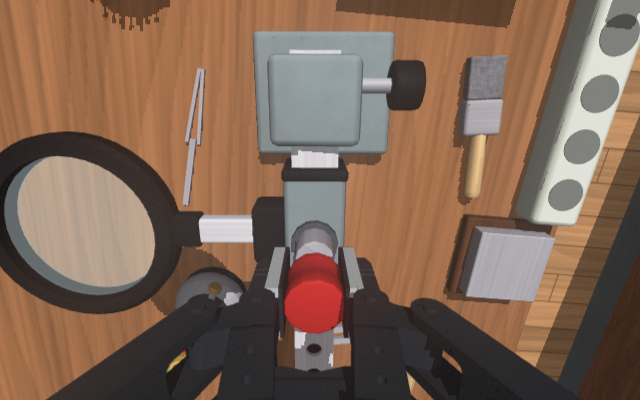

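The plunger is up about 12 mm, and the 10.8 N fits the spring. I'll relieve the sideways load and start sliding along the boom (tool −x).

```bash
python3 -m jog '[[[0,2,0],[0,0,0],1],[[-5,0,0],[0,0,0],1],[[-10,0,0],[0,0,0],1],[[-15,0,0],[0,0,0],1],[[0,0,0],[0,0,0],1],[[0,0,0],[0,0,0],1]]'
```

```text
t: 17.82
eef_pos: [0.6252, 0.1472, 0.2607]
tool_rot: [-0.0, 0.675, 0.737, -0.002]
contact_force: [1.4, -3.7, -11.5]
gripper_width: 0.268
```

```bash
python3 -m jog '[[[-15,0,0],[0,0,0],1],[[-22,0,0],[0,0,0],1],[[-25,0,0],[0,0,0],1],[[-25,0,0],[0,0,0],1],[[-25,0,0],[0,0,0],1],[[-22,0,0],[0,0,0],1],[[-15,0,0],[0,0,0],1],[[-8,0,0],[0,0,0],1],[[0,0,0],[0,0,0],1],[[0,0,0],[0,0,0],1]]'; python3 look.py o
python3 - <<'E'
from h import *
for n in ["scene","top"]:
    p,d=bot.read_camera(n); cv2.imwrite(f"pics/{n}1.png",p[:,:,::-1]); np.save(f"pics/{n}1d.npy",d)
E
python3 kn.py o
```

```text
t: 19.08
eef_pos: [0.6388, -0.0101, 0.2613]
tool_rot: [-0.0, 0.676, 0.737, -0.002]
contact_force: [-4.6, -3.0, -11.8]
gripper_width: 0.271
t 19.075 tcp [ 0.6388 -0.0101  0.2613] q [-0.0001  0.6757  0.7372 -0.0018] q7 0.3521570004022412
knob top 0.2960747322041727 2670 [ 0.6385 -0.0092  0.2953] ((638.94189453125, -10.296126365661621), 12.867865562438965)
boom top z 0.22824242538245607 ((631.720458984375, 69.35423278808594), (34.28611755371094, 80.28782653808594), 4.8068437576293945)
 line [ 0.0841 -0.9965  0.6315  0.0721]
lens z 0.22327137221733806 centre,r mm [501.9241 -22.3304  56.8782]Traceback (most recent call last):
  File "kn.py", line 25, in <module>
    kn(sys.argv[1])
    ~~^^^^^^^^^^^^^
  File "kn.py", line 19, in kn
    col=(d>0)&(np.hypot(P[...,0]-.625,P[...,1]-.25)<.03); print("column top",np.percentile(Z[col],95))
                                                                             ~~~~~~~~~~~~~^^^^^^^^^^^
    return _quantile_unchecked(
        a, q, axis, out, overwrite_input, method, keepdims, weights)
    return _ureduce(a,
                    func=_quantile_ureduce_func,
    ...<5 lines>...
                    overwrite_input=overwrite_input,
                    method=method)
    r = func(a, **kwargs)
    result = _quantile(arr,
                       quantiles=q,
    ...<2 lines>...
                       out=out,
                       weights=wgt)
    slices_having_nans = np.isnan(arr[-1, ...])
                                  ~~~^^^^^^^^^
IndexError: index -1 is out of bounds for axis 0 with size 0
```

View pics/w_o.png

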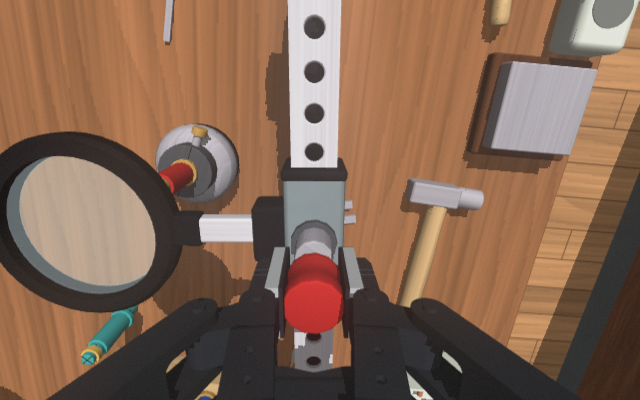

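View pics/scene1.png

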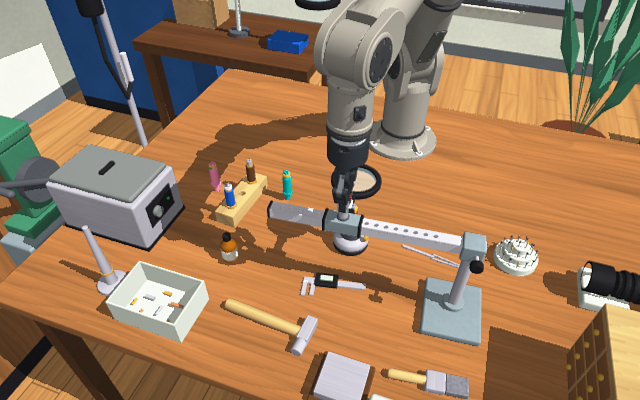

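The lens now covers the ring to within about 2 mm, with s ≈ 0.189 and the ideal s ≈ 0.190. The holes at 0.18 and 0.20 are practically equal (about 10 mm either way), and my estimates lean slightly to 0.20. I'll go there and lower the plunger in the grip so I can feel the hole.

```bash
python3 -m jog '[[[-5.5,0,0],[0,0,0],1],[[-5.3,0,0],[0,0,0],1],[[0,0,0],[0,0,0],1],[[0,0,2],[0,0,0],1],[[0,0,2],[0,0,0],1],[[0,0,2],[0,0,0],1],[[0,0,0],[0,0,0],1],[[0,0,0],[0,0,0],1]]'
```

```text
t: 20.23
eef_pos: [0.6396, -0.0193, 0.2554]
tool_rot: [-0.001, 0.675, 0.738, -0.001]
contact_force: [-6.4, 1.1, -9.5]
gripper_width: 0.268
```

```bash
python3 -m jog '[[[0,0,2.5],[0,0,0],1],[[0,0,2.5],[0,0,0],1],[[0,0,1.5],[0,0,0],1],[[0,0,0],[0,0,0],1],[[0,0,0],[0,0,0],1]]'
```

```text
t: 20.85
eef_pos: [0.6397, -0.0198, 0.2492]
tool_rot: [-0.001, 0.675, 0.738, -0.001]
contact_force: [-7.2, -0.3, -7.0]
gripper_width: 0.266
```

```bash
python3 -m jog '[[[0,-1.6,1],[0,0,0],1],[[0,0,0],[0,0,0],1],[[0,0,0],[0,0,0],0.3],[[0,0,0],[0,0,0],0],[[0,0,0],[0,0,0],-0.3],[[0,0,0],[0,0,0],-0.3],[[0,0,0],[0,0,0],-0.3]]'; python3 look.py p
```

```text
t: 21.72
eef_pos: [0.6395, -0.019, 0.2483]
tool_rot: [0.0, 0.675, 0.738, 0.0]
contact_force: [-0.0, -0.3, -0.2]
gripper_width: 0.644
t 21.725 tcp [ 0.6395 -0.019   0.2483] q [0.0001 0.6751 0.7377 0.0001] q7 0.3775671497543406
```

View pics/w_p.png

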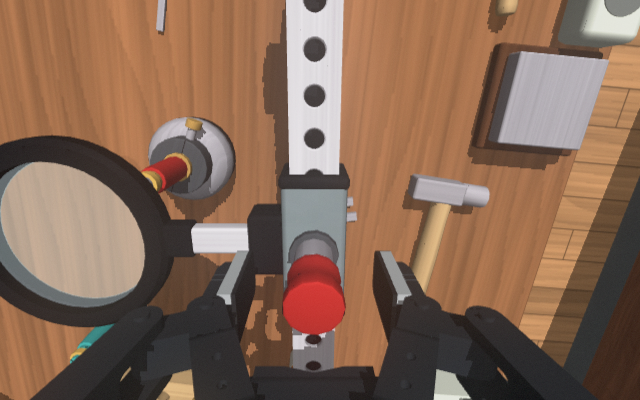

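Released; the fingers are free on both sides of the knob (314,292). I'll rise and measure the knob height and the lens against the ring.

```bash
python3 -m jog '[[[0,0,-15],[0,0,0],-0.3],[[0,0,-30],[0,0,0],-0.3],[[0,0,-40],[0,0,0],-0.3],[[0,0,-40],[0,0,0],-0.3],[[0,0,0],[0,0,0],-0.3],[[0,0,0],[0,0,0],-0.3]]'; python3 look.py r; sed -i 's/^    col=.*$//' kn.py; python3 kn.py r
```

```text
t: 22.52
eef_pos: [0.6392, -0.019, 0.3733]
tool_rot: [-0.0, 0.675, 0.738, 0.0]
contact_force: [0.0, 0.1, -0.7]
gripper_width: 0.653
t 22.525 tcp [ 0.6392 -0.019   0.3733] q [-0.0001  0.6752  0.7377  0.0002] q7 0.3135241808263768
knob top 0.2831984356677382 759 [ 0.6393 -0.0193  0.2823] ((639.2680053710938, -19.64253807067871), 12.187360763549805)
boom top z 0.22816941420157588 ((634.1574096679688, 72.8125991821289), (32.669437408447266, 105.91368103027344), 2.8416528701782227)
 line [ 0.0889 -0.996   0.6313  0.0751]
lens z 0.2232986687505118 centre,r mm [500.4388 -31.84    57.8123]
hole 127 [314.3  12.4] [0.6276 0.1176 0.2275]
hole 119 [314.3  40.9] [0.6294 0.0977 0.2275]
hole 109 [314.1  67.8] [0.631  0.0779 0.2275]
hole 103 [314.   93.7] [0.6327 0.0579 0.2275]
hole 93 [314.  118.5] [0.6344 0.038  0.2275]
hole 74 [316.6 139.8] [0.6383 0.0203 0.2275]
```

View pics/w_r.png

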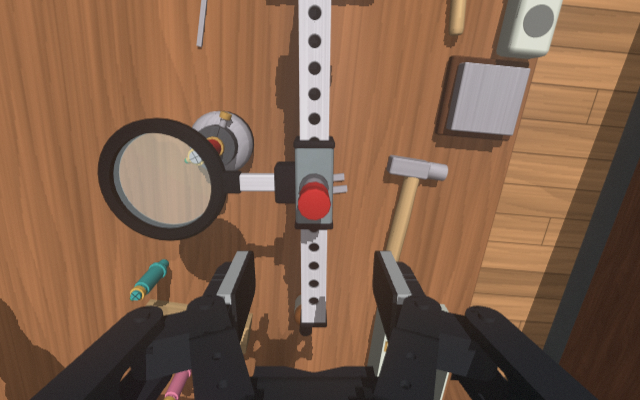

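The knob top is at 0.2832, the same as at the start, so the plunger is home. The lens centre (0.5004,-0.0318) is 8.4 mm from the holder axis (0.5022,-0.0236). One last look with the fixed cameras.

Run:
```python
from h import *
p,d=bot.read_camera("scene"); cv2.imwrite("pics/scene2.png",p[:,:,::-1])
i,T=wfc("scene"); P=cloud(i,T,d)
im=p[130:330,190:500,::-1]; cv2.imwrite("pics/scene2c.png",cv2.resize(im,None,fx=2.5,fy=2.5,interpolation=cv2.INTER_CUBIC))
a=cv2.imread("pics/scene0.png")
h=cv2.cvtColor(p,cv2.COLOR_RGB2HSV); Z=P[...,2]
for nm,L in [("blue",bot.landmark_of("scene","blue_holder_mid")),("wood",bot.landmark_of("scene","wood_holder_mid")),("oil",bot.landmark_of("scene","oil"))]:
    print(nm,[(np.round(np.array(l["xy"])*[640,400],1).tolist(),round(l["score"],2)) for l in L[:2]])
o=bot.get_obs(); print(o["t"],o["eef_pos"],o["contact_force"])
```

```text
blue [([229.3, 196.0], 0.71), ([348.7, 226.1], 0.26)]
wood [([340.6, 202.7], 0.56), ([247.0, 171.7], 0.52)]
oil [([228.0, 256.9], 0.77)]
22.775 [ 0.639  -0.0189  0.3723] [-1.2454  0.1805  0.1099]
```

View pics/scene2c.png

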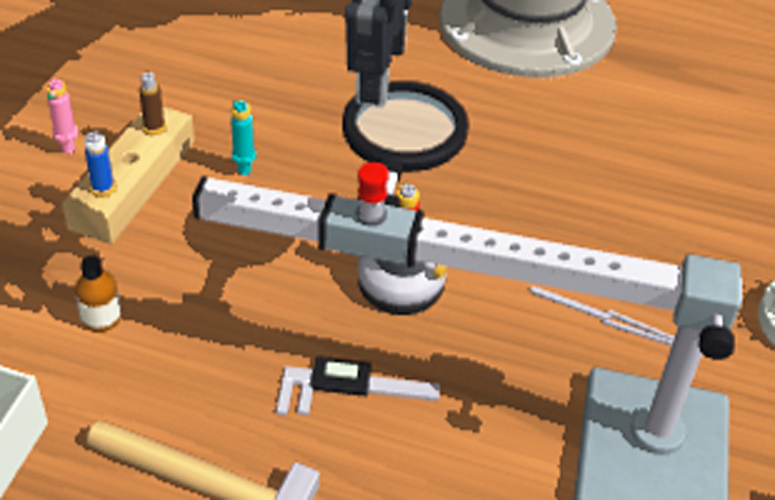

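The scene crop shows the plunger down on the sleeve (373,190), the red holder standing in the vise (408,195), the gripper free above, and the rack, bottle, calliper and tweezers as they were. I'll hand in.

Run:
```python
from station import bot
print(bot.hand_in()); o=bot.get_obs(); print(o["t"],o["contact_force"])
```

```text
the job is handed in; nothing more can be done
None
the job is handed in; nothing more can be done
```

I seated the red holder in the vise socket, slid the magnifier over it until the plunger dropped home in the 0.20 m hole, and handed the job in at about 23 s of the 58 s allowed.

**Holder:** after release, its top measured 0.1387 m (0.138 expected). Its axis was within about 1 mm of the vise centre and upright. I did not measure it again after the slide; the last scene picture shows it still standing in the vise.

**Plunger and lens:** the knob top is back at 0.2832 m, the same as at the start. The lens centre measures 8.4 mm from the holder axis, and the limit is 16 mm. The ideal travel came out near 0.190 m, so the 0.18 and 0.20 m holes were almost equally good. My estimates leaned only slightly to 0.20.

**Other things:** the gripper was clear of everything with no contact load. In the last scene picture the blue holder, wooden holder and bottle sat within about 2 pixels of where they started. The calliper and tweezers I compared only by eye, and they looked unmoved.

**Network disagreements:** for the red holder, the network's best matches were the pink and turquoise look-alikes. In the last picture its top match for the wooden holder was also wrong: it pointed at a spot near the lens. I settled both from the pictures.

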